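Try a pastry roll on the filler nozzle and sort it by fit

TASK

Of the two brittle pastry rolls in the wave rack, take the one nearest the pastry filler by its open end, lay it on the marble slab, then take it again by its closed end and gently try it on the filler's nozzle, sliding it on until it is home against the brass collar or will go no farther. If it went home, lay it back on the slab ready for filling; if it stopped short, lay it in the dark tin. Use only a light grip, never push it hard or drop it, and leave the other roll and the things around where they are.

Things in the scene. Friction and masses are not known exactly. Their poses are not given: they have to be found in the camera images.
- roll_a: golden wound puff-pastry tube, 100 mm long, 36 mm across (12-sided, flat under and at both sides), about 40 g. Origin: centre of its underside, 18 mm below its axis; x along the tube towards its open mouth. Brittle: it breaks if the two fingers together press it with over 80 N, if it is pushed on the nozzle with over 25 N or set down with over 50 N, or if it drops over 12 mm
- roll_b: the other pastry roll, same shape, frame and brittleness. Both bores are 22 mm wide at the mouth and look alike; in one of the two (either may be the one to try) the bore has closed up in baking, 20 mm behind the mouth; in the other it is clear for 86 mm
- roll_a_mouth (a point): centre of roll_a's open end, on its axis (x axis along the tube, out of the mouth)
- roll_b_mouth (a point): centre of roll_b's open end, on its axis
- roll_a_tail (a point): centre of roll_a's closed end, on its axis
- roll_b_tail (a point): centre of roll_b's closed end, on its axis
- rack: fixed steel wave rack with three troughs, 62 mm along the troughs (x), 163 mm across them (y), 32 mm high; origin: centre of its underside. The troughs' floors are 10 mm up, 54 mm apart; the two outer ones hold a roll each, closed end in the trough and the open end standing 40 mm out over the rack's -x edge, where alone the fingers have room beside it
- slab: fixed white marble pastry slab 170 mm (x) by 240 mm (y), 14 mm thick; origin: centre of its underside
- filler: fixed steel tabletop pastry filler, 150 x 130 mm base, 290 mm high with hopper and lid; origin: on the worktop below the middle of its pump block. Its x axis is level and points from the nozzle to the back of the filler, so a roll goes on with its own x axis along the filler's
- nozzle_collar (a point): centre of the front face of the brass collar (34 mm across) at the root of the nozzle, 85 mm above the worktop; axes as the filler's
- nozzle_tip (a point): centre of the free end of the nozzle, 60 mm in front of the collar (-x). The nozzle is level, round, 16 mm across, its last 8 mm tapering to 10 mm
- tin: fixed dark steel baking tin 170 mm (x) by 120 mm (y) outside, rim 28 mm high, walls and floor 3 mm; origin: centre of its underside
- honey_jar: jar of honey with a dark lid, 63 mm across, 94 mm high, loose, at the right back; origin: centre of its underside
- mug: cream mug with a green band, 97 mm high, loose, at the right back
- creamer: cobalt-blue glass creamer, 76 mm high, loose, at the left back
- egg_timer: red and white kitchen timer, 58 mm high, loose, behind the slab

How it is judged:
By the outcome, as a careful person would: the job done as asked, in the order asked, and still so for the second after the job is handed in, with the robot touching nothing.
It also fails if it takes over 58 s, if anything falls off the work surface, if the arm or the gripper's body presses on something with over 40 N, if the wrist force passes 120 N, or if a joint passes its speed limit or range.

ROBOT

A 6-joint arm with a two-finger parallel gripper is mounted at the origin on a cart in front of the work surface, level with it; the furniture and walls round the work are solid. World frame = base frame: x ahead of the robot, y to its left, z up, the work surface at z = 0. Lengths are in mm, angles in rad, forces in N, time in s.
With the tool pointing down it reaches from about 400 to 925 mm from the base axis. Payload 12.5 kg.
Tool frame: the origin (TCP) lies at the very end of the fingers, on their centre line; the grasp point (between the pads) lies 19 mm behind it; z points along the fingers, y is the line along which they close (so a half turn about z gives the same grasp; the last joint's range is limited). The gripper opens to 95 mm and grips with 3 to 60 N. Pads are 20 mm wide; open, the fingers measure 119 mm over their backs; the gripper's body (75 mm by 180 mm) begins 59 mm behind the grasp point.
Start: joints at [1.21, 0.491, 1.559, -0, 1.092, -0.106], TCP at [157.516, 604.847, 179.461] pointing down, gripper open.
Joint ranges: [-3.1, 3.1], [-0.84, 2.19], [0.05, 2.79], [-1.13, 4.28], [0.06, 2.93], [-2.69, 2.69]. Speed limits (rad/s): [2.22, 2.22, 2.79, 3.14, 3.14, 3.14].

INTERFACE

Orientations are given as [roll, pitch, yaw] about the fixed x, y, z axes, in that order (R = Rz(yaw) Ry(pitch) Rx(roll)).
In Python, from cell import env gives the robot as it stands.
- The arm moves only by the shell command python3 steer.py 'ROWS'. ROWS is a JSON object with one list for each field, all of the same length, 1 to 5, a row being the entries at one place: sx, sy, sz (the shift in cm), yaw (a turn about the tool's z in units of 0.05 rad), jaw (the opening from 0.0 (shut) to 1.0 (fully open)); each row is the pose to reach, as a shift and turn from the pose commanded when the command began, along the tool's axes at that moment; what a row does not reach only later rows make up. A row lasts 1/12 s, in which the tool goes at most 41.7 mm and 0.125 rad, less where a joint would pass 70% of its speed; a pose out of reach is approached as far as the arm can. The fingers move at their own pace and stop on an object; the grip force is fixed at half the most. Time passes only in rows, so rows that do not move let the fingers close. It prints the time, the measured TCP pose, the force, the opening and the grip force at its end. Input that does not fit is refused with a message, and nothing moves.
- env.state(): the state, without advancing time (a new reading comes with each control period).
- env.read_camera(name): name is "side" or "top"; returns (picture, depth): 420x560x3 uint8, red, green, blue; 420x560 float32, mm along the optical axis (not along the pixel's ray), 0 where there is no reading.
- env.camera_info(name): a dict with "vertical_fov" (degrees; the focal length in pixels is half the picture's height over the tangent of half this angle, whatever the lens; pixels are square), "cx", "cy" (the principal point, pixels), "origin" and "attitude" of the camera in the world. Camera axes: x right, y down, z forward; pixel columns grow to the right and rows downward; lengths in mm; the calibration is good to about 2 mm. A picture is of the moment at which its call begins. camera_info takes no time and is no camera call.
- env.job_done(): hands the job in; it is judged then, once.
The state is a dict: "t": time; "joints": joint angles; "qvel": joint speeds; "tau": joint torques, N m; "eef_pos": TCP position; "tcp_rot": TCP orientation; "ft_force": force on the tool from outside, world axes, zero at the start; "moment": the same for the moment, N m; "opening": opening from 0.0 (shut) to 1.0 (fully open); "grip_force": force on a finger pad.
Only numpy, scipy, OpenCV 4.12 (cv2) and the standard library are available. Lean on these libraries where they do the work, as an engineer would, in place of code of your own. Each camera call takes 0.05 s, during which the arm holds its last target. There are 200 camera calls.

## Working session

There is one attempt and no reset: what is moved stays moved. The work goes in short steps, Python scripts to look and compute and a shell command to move; the robot and the scene stay as the last step left them, time stands still between calls to the robot, and variables do not carry over. Pictures are saved under pics/ and viewed, at most 13 in all, crops included, and the job is handed in when it is done.

```bash
ls; mkdir -p pics; python3 - <<'E'
from cell import env
import cv2,numpy as np
for n in("side","top"):
    p,d=env.read_camera(n); print(n,env.camera_info(n)); cv2.imwrite(f"pics/{n}0.png",p[:,:,::-1]); np.savez(f"{n}0.npz",p=p,d=d)
print(env.state())
E
```

```text
cell.py
pics
steer.py
side {'vertical_fov': 56.29478706879705, 'cx': 280.9903617313456, 'cy': 208.57935653073764, 'origin': array([532.03548276, 884.16870403, 626.23144537]), 'attitude': array([-2.21113716, -0.02274313, -3.13489537])}
top {'vertical_fov': 42.82937442419621, 'cx': 272.4926290162212, 'cy': 200.0394036134342, 'origin': array([ 405.62554079,  151.59792666, 1418.89299773]), 'attitude': array([-3.05190124,  0.0241633 , -1.57794175])}
{'t': 0.1, 'joints': array([ 1.21039607e+00,  4.91508672e-01,  1.55940260e+00, -3.62524846e-05,
        1.09169375e+00, -1.05606294e-01]), 'qvel': array([-0.00133406, -0.00380305, -0.0004471 ,  0.00096153,  0.00101887,
       -0.00147427]), 'tau': array([ 2.57519918e-03, -6.13632345e+01, -2.58608794e+01,  6.93835085e-02,
        4.69712913e-02, -9.70201609e-05]), 'eef_pos': array([157.42926735, 604.58296708, 178.90951256]), 'tcp_rot': array([-3.14058253e+00, -7.47394790e-05,  2.88681538e+00]), 'ft_force': array([ 0.48640581,  0.50906085, -0.5415531 ]), 'moment': array([ 0.01788842, -0.0140971 ,  0.02484111]), 'grip_force': 0.0, 'opening': 0.999893815038176}
```
View pics/side0.png

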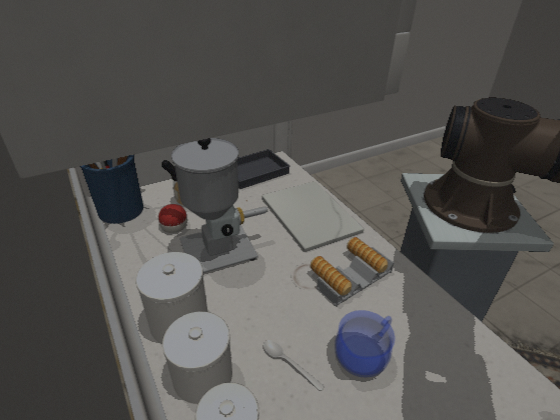

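View pics/top0.png

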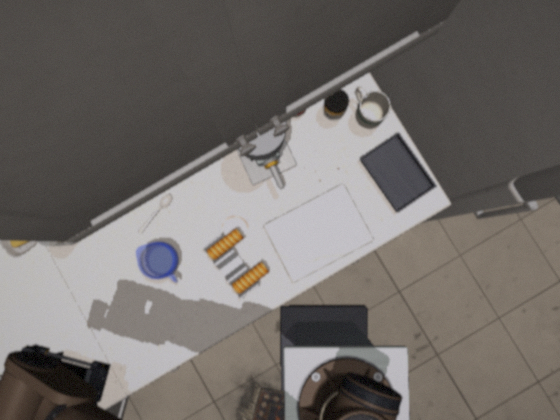

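The side picture shows the rolls at (331,276) and (368,254), the nozzle at about (257,212), the slab at (312,213), and the tin at (257,168). The top picture shows the rolls at (225,245) and (250,278), the nozzle at (278,178), the slab at (319,233) and the tin at (398,172).

```bash
cat > h.py <<'E'
import numpy as np,cv2
from scipy.spatial.transform import Rotation as Rn
from cell import env
def cam(n):
    c=env.camera_info(n); f=210/np.tan(np.radians(c["vertical_fov"])/2)
    return f,c["cx"],c["cy"],np.array(c["origin"]),Rn.from_euler("xyz",c["attitude"]).as_matrix()
def ray(n,uv):
    f,cx,cy,o,R=cam(n); uv=np.atleast_2d(uv).astype(float)
    return o,np.c_[(uv[:,0]-cx)/f,(uv[:,1]-cy)/f,np.ones(len(uv))]@R.T
def plane(n,uv,z):
    o,d=ray(n,uv); return o+d*((z-o[2])/d[:,2])[:,None]
def cloud(n,d):
    v,u=np.mgrid[:420,:560]; o,r=ray(n,np.c_[u.ravel(),v.ravel()])
    return (o+r*d.reshape(-1,1)).reshape(420,560,3)
def proj(n,P):
    f,cx,cy,o,R=cam(n); q=(np.atleast_2d(P)-o)@R; return np.c_[cx+f*q[:,0]/q[:,2],cy+f*q[:,1]/q[:,2]]
def tri(uv1,uv2,n1="side",n2="top"):
    (a,d),(b,e)=ray(n1,uv1),ray(n2,uv2); out=[]
    for x,y in zip(d,e):
        s=np.linalg.lstsq(np.c_[x,-y],b-a,rcond=None)[0]; p,q=a+s[0]*x,b+s[1]*y; out.append(np.r_[(p+q)/2,np.linalg.norm(p-q)])
    return np.array(out)
def gold(p):
    h=cv2.cvtColor(p,cv2.COLOR_RGB2HSV); return cv2.inRange(h,(8,110,70),(28,255,255))
E
python3 - <<'E'
from h import *
for n in("side","top"):
    z=np.load(n+"0.npz");p,d=z["p"],z["d"];C=cloud(n,d)
    m=gold(p); k,l,s,c=cv2.connectedComponentsWithStats(m)
    for i in range(1,k):
        if s[i,4]>60:
            q=C[l==i]; print(n,c[i].round(1),s[i,4],"med",np.median(q,0).round(1),"z95",np.percentile(q[:,2],[5,95]).round(1))
            g=q[q[:,2]>25][:,:2]; r=cv2.minAreaRect(g.astype(np.float32)); print("   rect",np.round(r[0],1),np.round(r[1],1),round(r[2],1))
    # table heights
    Z=C[...,2]
    print(n,"depth0 frac",(d==0).mean(), "table",np.percentile(Z[(np.abs(Z)<8)],[5,50,95]).round(1))
    r=(slice(200,330),slice(270,420)) if n=="side" else (slice(215,310),slice(190,290))
    cv2.imwrite(f"pics/{n}c.png",cv2.resize(p[r],None,fx=5 if n=="side" else 5,fy=5,interpolation=cv2.INTER_CUBIC)[:600,:,::-1])
E
```

```text
side [367.6 254.3] 596 med [334.1 256.4  40.9] z95 [28.  45.9]
   rect [329.4 245. ] [43.5 97.5] 36.9
side [330.9 275.2] 699 med [420.5 321.4  41.2] z95 [27.9 45.8]
   rect [453.3 579.6] [623.8  82.5] 83.0
side depth0 frac 0.00399234693877551 table [-2.3 -0.3  3.1]
top [224.2 244.1] 472 med [417.4 308.9  43.3] z95 [34.8 49.3]
   rect [425.6 255.9] [ 67.1 201.4] 7.6
top [ 17.2 242.8] 64 med [424.2 854.   29. ] z95 [ 22.4 581.8]
   rect [421.9 690.2] [357.1  13.1] 89.7
top [249.5 277.9] 482 med [330.6 245.1  43.2] z95 [35.6 49.2]
   rect [351.9 215.4] [ 33.8 166.5] 36.2
top depth0 frac 0.003915816326530612 table [-4.7  0.3  5.6]
```

View pics/sidec.png

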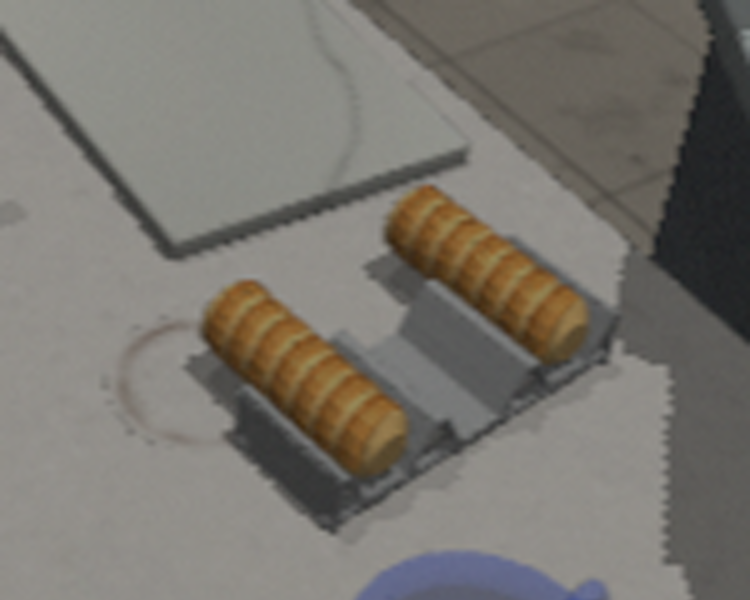

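View pics/topc.png

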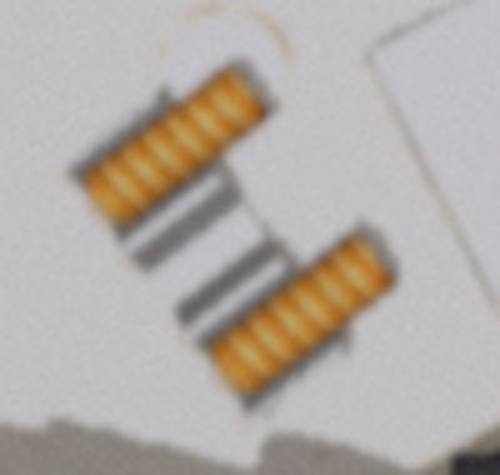

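The crops show the closed ends in the rack, towards lower left in the top view. The open ends stand out to the upper right, towards the slab. Roll centres are at (224,244) and (250,278) in the top view, and the first is nearer the filler. Next I measure the nozzle.

```bash
python3 - <<'E'
from h import *
S={}
for n in("side","top"):
    z=np.load(n+"0.npz");S[n]=(z["p"],cloud(n,z["d"]))
a=S["side"][0][185:235,205:285]; b=S["top"][0][140:200,240:300]
A=cv2.resize(a,(640,400),interpolation=cv2.INTER_CUBIC);B=cv2.resize(b,(600,600),interpolation=cv2.INTER_CUBIC)
im=np.zeros((600,800,3),np.uint8); im[:250,:400]=cv2.resize(a,(400,250),interpolation=cv2.INTER_CUBIC); im[:400,400:]=cv2.resize(b,(400,400),interpolation=cv2.INTER_CUBIC)
cv2.imwrite("pics/noz.png",im[:400,:,::-1])
# roll measurements
for n in("side","top"):
    p,C=S[n]; m=gold(p); k,l,s,c=cv2.connectedComponentsWithStats(m)
    for i in range(1,k):
        if s[i,4]>300:
            v,u=np.nonzero(l==i)
            q=C[l==i]; q=q[(q[:,2]>25)&(q[:,2]<55)]
            mu=q[:,:2].mean(0); w,V=np.linalg.eigh(np.cov((q[:,:2]-mu).T)); dr=V[:,1]; t=(q[:,:2]-mu)@dr
            print(n,c[i].round(1),"ang",np.degrees(np.arctan2(dr[1],dr[0])).round(1),"mean",mu.round(1),"ext",np.percentile(t,[1,99]).round(1), "zmean",q[:,2].mean().round(1))
            r=cv2.minAreaRect(plane(n,np.c_[u,v],28)[:,:2].astype(np.float32)); print("  rect z28",np.round(r[0],1),np.round(r[1],1),round(r[2],1))
p,C=S["top"]
Z=C[...,2]
for name,(u,v) in dict(hop=(262,135),noz=(279,182),noz2=(275,172)).items(): print(name,C[v-2:v+3,u-2:u+3].reshape(-1,3).mean(0).round(0))
# slab mask via height 8-20 in region
q=(Z>8)&(Z<20); q[:,:262]=0; q[:180]=0; q[290:]=0; q[:,380:]=0
q=cv2.morphologyEx(q.astype(np.uint8),cv2.MORPH_OPEN,np.ones((3,3))); 
r=cv2.minAreaRect(C[q>0][:,:2].astype(np.float32)); print("slab",r,np.median(C[q>0],0))
pt=plane("top",cv2.boxPoints(cv2.minAreaRect(np.argwhere(q)[:,::-1].astype(np.float32))),14);print(pt.round(0))
dark=(cv2.cvtColor(p,cv2.COLOR_RGB2GRAY)<70); dark[:, :355]=0;dark[:128]=0;dark[215:]=0;dark[:,440:]=0
k,l,s,c=cv2.connectedComponentsWithStats(dark.astype(np.uint8)); i=1+np.argmax(s[1:,4]);v,u=np.nonzero(l==i)
print("tin",cv2.minAreaRect(plane("top",np.c_[u,v],28)[:,:2].astype(np.float32)),s[i],np.percentile(C[l==i][:,2],[5,50,95]))
E
```

```text
side [367.6 254.3] ang 127.8 mean [334.7 254.8] ext [-51.5  43.4] zmean 39.5
  rect z28 [331.9 241.5] [ 43.4 112.8] 37.6
side [330.9 275.2] ang 127.8 mean [420.9 319.7] ext [-52.1  43.3] zmean 39.7
  rect z28 [419.8 307.2] [ 41.9 112.8] 37.3
top [224.2 244.1] ang 126.8 mean [417.2 308.5] ext [-47.1  46.5] zmean 42.9
  rect z28 [417.7 310. ] [34.3 97.8] 36.4
top [249.5 277.9] ang 126.5 mean [330.8 244.3] ext [-47.4  46.7] zmean 42.9
  rect z28 [330.3 244.7] [33.9 97.6] 36.3
hop [630. 196. 372.]
noz [570. 166.  93.]
noz2 [596. 176.  89.]
slab ((445.6073913574219, 66.24418640136719), (170.7483673095703, 240.54031372070312), 27.4055118560791) [444.74002442  67.60647091  14.4080258 ]
[[466. 213.  14.]
 [577.  -2.  14.]
 [425. -79.  14.]
 [315. 134.  14.]]
tin ((601.6500854492188, -141.4822998046875), (165.49850463867188, 119.39804077148438), 33.45304870605469) [362 134  72  77 480] [ 0.28654072  9.74665761 29.69709942]
```

View pics/noz.png

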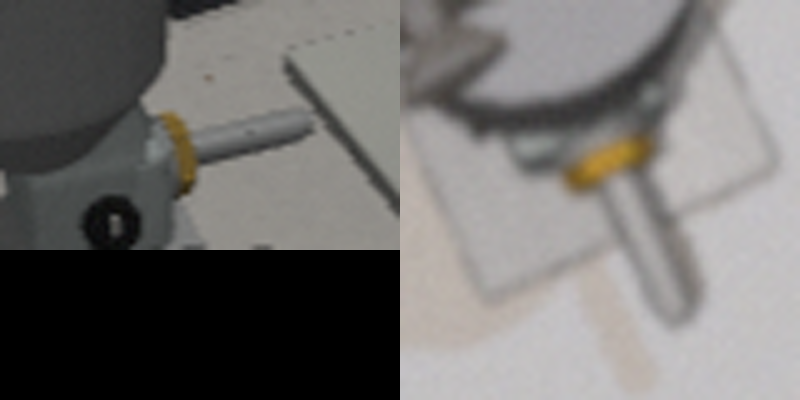

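The nozzle tip is at side (267.4,209.4) and top (282.2,187.2). The root at the collar is at side (245,214.4) and top (272.5,167.7).

```bash
python3 - <<'E'
from h import *
S={}
for n in("side","top"):
    z=np.load(n+"0.npz");S[n]=(z["p"],cloud(n,z["d"]))
side=[(267.3,209.0),(245.0,214.0)]; top=[(281.9,186.8),(272.1,167.3)]
T=tri(side,top);print("tip/root",T.round(1)); d=T[1]-T[0];print("len",np.linalg.norm(d[:3]),"ang",np.degrees(np.arctan2(d[1],d[0])))
P=plane("top",top,85);print("top@85",P.round(1),np.degrees(np.arctan2(*(P[1]-P[0])[[1,0]])),np.linalg.norm(P[1]-P[0]));
P=plane("side",side,85);print("side@85",P.round(1),np.degrees(np.arctan2(*(P[1]-P[0])[[1,0]])))
# subpixel axis in each view by depth-based mask: points 70..100 high in front of collar
for n in S:
    p,C=S[n]; x=T[0,:2]; f=np.r_[np.cos(np.radians(26.7)),np.sin(np.radians(26.7))]
    r=C[...,:2]-T[0,:2]; a=r@f; b=r@np.r_[-f[1],f[0]]
    m=(a>2)&(a<52)&(abs(b)<16)&(C[...,2]>65)&(C[...,2]<110)
    v,u=np.nonzero(m); q=C[m]; pc=np.polyfit(a[m],b[m],1)
    print(n,m.sum(),"b(a)",pc.round(3),"b@0,60",np.polyval(pc,[0,60]).round(1),"z",np.percentile(q[:,2],[5,50,95]).round(1))
# roll two-view heights: centres of mouth-end / whole mask
p,C=S["top"];Z=C[...,2]
g=[(224.2,244.1),(249.5,277.9)]; print("roll tri",tri([(330.9,275.2),(367.6,254.3)],g).round(1))
# things tall near filler & cabinet
for lo,hi in((100,300),(300,1000)):
    m=(Z>lo)&(Z<hi); m[300:]=0
    q=C[m]; ax=(q[:,:2]-T[0,:2])@np.r_[.893,.45]; print(lo,hi,"min along filler x from tip:",np.percentile(ax,[.5,2,10]).round(0),"z",np.percentile(q[:,2],[1,50,99]).round(0))
p,C=S["side"];m=C[...,2]>400; m[:, :0]=0; q=C[m]; ax=(q[:,:2]-T[0,:2])@np.r_[.893,.45];print("side cabinet",np.percentile(ax[:],[.5,5,50]),np.percentile(q[:,2],[1,50]))
E
```

```text
tip/root [[557.6 159.2  84.4   2.9]
 [606.9 183.3  87.    2.7]]
len 54.938033844629544 ang 26.057715451323624
top@85 [[558.9 159.2  85. ]
 [608.6 183.4  85. ]] 26.022703678572128 55.20536737261417
side@85 [[556.1 160.3  85. ]
 [605.7 181.   85. ]] 22.655937330372097
side 142 b(a) [-0.042  4.319] b@0,60 [4.3 1.8] z [81.9 89.6 93.1]
top 126 b(a) [-0.047  1.586] b@0,60 [ 1.6 -1.2] z [85.  91.6 96.3]
roll tri [[4.178e+02 3.104e+02 2.860e+01 9.000e-01]
 [3.303e+02 2.449e+02 2.890e+01 4.000e-01]]
100 300 min along filler x from tip: [-316. -305. -249.] z [102. 211. 298.]
300 1000 min along filler x from tip: [-264. -213.  -74.] z [318. 718. 995.]
side cabinet [ 41.80204949  83.2256621  285.5571925 ] [410.9539572 529.2880086]
```

```bash
python3 - <<'E'
from h import *
out=[]
f=np.r_[np.cos(np.radians(25)),np.sin(np.radians(25)),0];l=np.r_[-f[1],f[0],0]; o=np.r_[558,159.5,85]
for n in("top","side"):
    p=np.mean([env.read_camera(n)[0] for _ in range(6)],0).astype(np.uint8)
    a=np.arange(-15,80,.25);b=np.arange(-30,30,.25); A,B=np.meshgrid(a,b)   # cols along x, rows lateral
    uv=proj(n,(o+A[...,None]*f+B[...,None]*l).reshape(-1,3)).reshape(A.shape+(2,)).astype(np.float32)
    im=cv2.remap(p,uv[...,0],uv[...,1],cv2.INTER_CUBIC); g=cv2.GaussianBlur(cv2.cvtColor(im,cv2.COLOR_RGB2GRAY).astype(float),(0,0),4)
    gy=cv2.Sobel(g,cv2.CV_64F,0,1); 
    for x in range(4,56,8):
        c=gy[:,(x+15)*4-8:(x+15)*4+8].mean(1); i=[k for k in range(2,len(c)-2) if abs(c[k])==max(abs(c[k-2:k+3])) and abs(c[k])>.35*abs(c).max()]
        print(n,x,[(round(b[k],1),round(c[k],1)) for k in i])
    im=cv2.resize(im,(760,480),interpolation=cv2.INTER_CUBIC)
    for x in range(0,80,10): cv2.line(im,((x+15)*8,236),((x+15)*8,244),(255,0,0),1)
    out.append(im[90:390])
cv2.imwrite("pics/rect.png",np.vstack(out)[:,:,::-1])
E
```

```text
top 4 [(np.float64(-11.5), np.float64(-17.1)), (np.float64(-2.8), np.float64(12.1)), (np.float64(8.5), np.float64(15.3))]
top 12 [(np.float64(-13.0), np.float64(-19.9)), (np.float64(-3.8), np.float64(17.6)), (np.float64(3.5), np.float64(-8.4)), (np.float64(9.8), np.float64(17.3))]
top 20 [(np.float64(-14.5), np.float64(-19.2)), (np.float64(-4.2), np.float64(17.1)), (np.float64(3.2), np.float64(-9.8)), (np.float64(9.0), np.float64(17.3))]
top 28 [(np.float64(-14.8), np.float64(-18.7)), (np.float64(-4.0), np.float64(16.8)), (np.float64(3.0), np.float64(-11.6)), (np.float64(9.0), np.float64(18.7))]
top 36 [(np.float64(-14.0), np.float64(-18.3)), (np.float64(-5.2), np.float64(18.3)), (np.float64(3.5), np.float64(-14.6)), (np.float64(9.2), np.float64(12.9))]
top 44 [(np.float64(-13.5), np.float64(-22.4)), (np.float64(-5.0), np.float64(19.2)), (np.float64(3.5), np.float64(-14.8)), (np.float64(9.2), np.float64(15.5))]
top 52 [(np.float64(-13.8), np.float64(-21.9)), (np.float64(-5.2), np.float64(19.7)), (np.float64(3.2), np.float64(-14.9)), (np.float64(9.5), np.float64(14.3))]
side 4 [(np.float64(4.0), np.float64(-11.8)), (np.float64(10.0), np.float64(30.2))]
side 12 [(np.float64(-14.5), np.float64(-11.1)), (np.float64(-0.2), np.float64(-10.8)), (np.float64(5.5), np.float64(-12.7)), (np.float64(12.5), np.float64(29.5))]
side 20 [(np.float64(5.8), np.float64(-13.4)), (np.float64(12.8), np.float64(32.8))]
side 28 [(np.float64(6.5), np.float64(-14.1)), (np.float64(12.5), np.float64(38.2))]
side 36 [(np.float64(6.8), np.float64(-14.2)), (np.float64(12.2), np.float64(38.8))]
side 44 [(np.float64(12.2), np.float64(36.2))]
side 52 [(np.float64(-1.0), np.float64(-12.0)), (np.float64(4.2), np.float64(-12.8)), (np.float64(12.0), np.float64(33.6))]
```

View pics/rect.png

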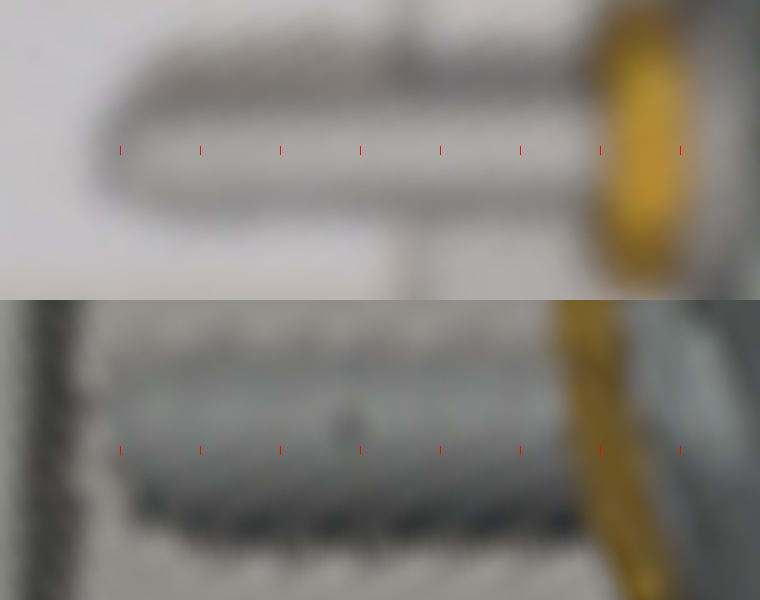

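```bash
cat >> h.py <<'E'
def go(x,y,z,yaw):
    s=env.state(); R=Rn.from_euler("xyz",s["tcp_rot"]).as_matrix()
    d=R.T@(np.array([x,y,z])-s["eef_pos"]); y0=np.degrees(s["tcp_rot"][2]); t=-((yaw-y0+180)%360-180)
    print("d",d.round(1),"turn",np.radians(t).round(3),"| at",s["eef_pos"].round(1),"yaw",y0.round(1),"t",round(s["t"],2),"F",s["ft_force"].round(1),"j",s["joints"].round(2))
E
python3 -c "
from h import *
go(437.9,282.7,110,126.6)"
```

```text
d [-352.5 -241.1   69.5] turn 0.677 | at [157.5 604.8 179.5] yaw 165.4 t 0.7 F [ 0.   0.1 -0.3] j [ 1.21  0.49  1.56 -0.    1.09 -0.11]
```

The manual's scale: shifts go in cm and turns go in units of 0.05 rad. Converting my numbers, 7 mm is 0.7, -168 mm is -16.8, 0.325 rad is 6.5.

```bash
python3 steer.py '{"sx":[-3.4, -6.8, -10.2, -13.6, -16.8], "sy":[-2.3, -4.6, -6.9, -9.2, -11.5], "sz":[0.7, 1.4, 2, 2.6, 3.2], "yaw":[1.3, 2.6, 3.9, 5.2, 6.5], "jaw":[0.75, 0.75, 0.75, 0.75, 0.75]}'; python3 -c "
from h import *
go(437.9,282.7,110,126.6)"
```

```text
t: 1.12
eef_pos: [292.1, 449.7, 147.3]
tcp_rot: [3.141, 0.0, 2.559]
ft_force: [0.6, 1.5, -0.2]
opening: 0.763
grip_force: 0.0
d [-213.6  -59.3   37.3] turn 0.349 | at [292.1 449.7 147.3] yaw 146.6 t 1.12 F [ 0.6  1.5 -0.2] j [ 0.87  0.4   1.81 -0.    0.92 -0.12]
```

Scaled: -195 mm is -19.5, -160 mm is -16, 0.345 rad is 6.9.

```bash
python3 steer.py '{"sx":[-4, -8, -12, -16, -19.5], "sy":[-1.1, -2.2, -3.3, -4.4, -5.4], "sz":[0.7, 1.4, 2.1, 2.8, 3.4], "yaw":[1.4, 2.8, 4.2, 5.6, 6.9], "jaw":[0.75, 0.75, 0.75, 0.75, 0.75]}'; python3 steer.py '{"sx":[0, 0], "sy":[0, 0], "sz":[0, 0], "yaw":[0, 0], "jaw":[0.75, 0.75]}' >/dev/null; python3 -c "
from h import *
go(437.9,282.7,14,126.6)"
```

```text
t: 1.53
eef_pos: [425.9, 297.4, 113.3]
tcp_rot: [3.141, 0.0, 2.213]
ft_force: [0.9, 1.5, -0.1]
opening: 0.747
grip_force: 0.0
d [-19.4   0.8  99.2] turn 0.004 | at [425.7 297.8 113.2] yaw 126.8 t 1.7 F [-0.5  0.  -0.2] j [ 0.48  0.43  1.89  0.    0.83 -0.16]
```

Scaled: 1 mm is 0.1, 99 mm is 9.9, 0.004 rad is 0.08.

```bash
python3 steer.py '{"sx":[-1, -1.9, -1.9, -1.9, -1.9], "sy":[0, 0.1, 0.1, 0.1, 0.1], "sz":[2.5, 5, 7.5, 9, 9.9], "yaw":[0.08, 0.08, 0.08, 0.08, 0.08], "jaw":[0.75, 0.75, 0.75, 0.75, 0.75]}'; python3 steer.py '{"sx":[0, 0, 0, 0, 0], "sy":[0, 0, 0, 0, 0], "sz":[0, 0, 0, 0, 0], "yaw":[0, 0, 0, 0, 0], "jaw":[0.75, 0.6, 0.5, 0.45, 0.42]}'; python3 -c "
from h import *
go(437.9,282.7,14,126.6)
p,d=env.read_camera('side');r=p[210:310,290:430]
cv2.imwrite('pics/g1.png',cv2.resize(r,None,fx=5,fy=5,interpolation=cv2.INTER_CUBIC)[:,:,::-1])"
```

```text
t: 2.12
eef_pos: [435.7, 285.3, 13.0]
tcp_rot: [-3.14, -0.0, 2.215]
ft_force: [0.4, -0.5, 0.5]
opening: 0.75
grip_force: 0.0
t: 2.53
eef_pos: [437.2, 285.0, 15.4]
tcp_rot: [3.14, 0.0, 2.213]
ft_force: [0.2, -0.1, -0.4]
opening: 0.526
grip_force: 0.0
d [-2.2 -0.8  1.4] turn 0.004 | at [437.2 285.   15.4] yaw 126.8 t 2.53 F [ 0.2 -0.1 -0.4] j [ 0.45  0.58  1.96  0.    0.59 -0.19]
```

View pics/g1.png

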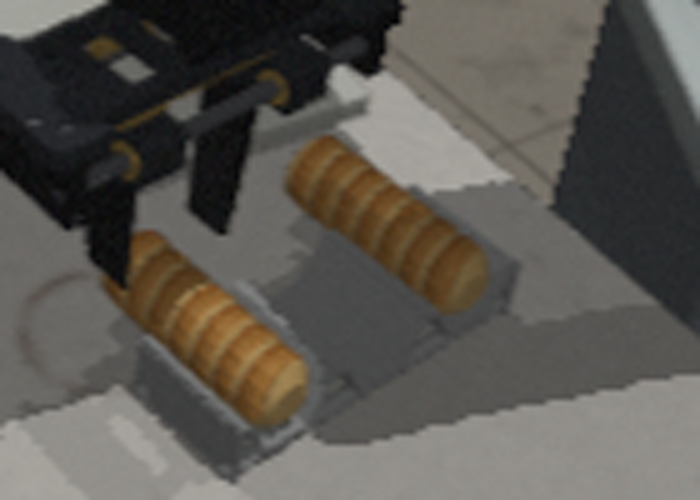

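The near finger at (122,275) and the far one at (215,225) straddle the mouth end of the roll, clear of the rack. I close on it now.

```bash
python3 steer.py '{"sx":[0, 0, 0, 0, 0], "sy":[0, 0, 0, 0, 0], "sz":[0, 0, 0, 0, 0], "yaw":[0, 0, 0, 0, 0], "jaw":[0.42, 0.4, 0.38, 0.36, 0.34]}'; python3 steer.py '{"sx":[0, 0, 0, 0], "sy":[0, 0, 0, 0], "sz":[0, 0, 0, 0], "yaw":[0, 0, 0, 0], "jaw":[0.32, 0.3, 0.3, 0.3]}'
```

```text
t: 3.0
eef_pos: [436.9, 284.6, 14.4]
tcp_rot: [3.142, -0.0, 2.213]
ft_force: [-0.4, 0.5, 0.2]
opening: 0.348
grip_force: 0.0
t: 3.33
eef_pos: [436.9, 284.6, 14.4]
tcp_rot: [-3.142, -0.0, 2.213]
ft_force: [-0.6, 1.1, 1.0]
opening: 0.304
grip_force: 0.0
```

```bash
python3 -c "
from h import *
p,d=env.read_camera('side');r=p[210:310,290:410]
t,_=env.read_camera('top');r2=t[215:315,190:290]
cv2.imwrite('pics/g2.png',np.hstack([cv2.resize(x,(400,400),interpolation=cv2.INTER_CUBIC) for x in (p[210:300,290:380],r2)])[:,:,::-1])
print(env.state()['ft_force'])"
```

```text
[-0.35581537 -0.87890696 -0.6019252 ]
```

View pics/g2.png

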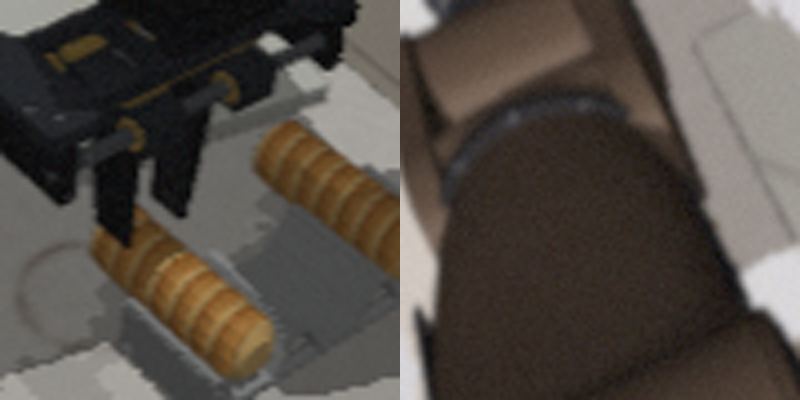

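The near fingertip is at side px (317.5,265) in front of the roll, and the far one is at (330,258). The gap looks wrong for a held roll, so I check with projection and depth.

```bash
python3 - <<'E'
from h import *
s=env.state(); R=Rn.from_euler("xyz",s["tcp_rot"]).as_matrix(); e=s["eef_pos"]
for k in (-1,1):
    w=e+R@np.r_[0,k*(s["opening"]*47.5+4),0]; print("finger",k,w.round(1),"side px",proj("side",w).round(1))
p,d=env.read_camera("side");C=cloud("side",d)
for u,v in((317,262),(316,258),(317,264),(331,256),(330,252),(311,264),(322,262),(340,280),(350,285)): print((u,v),p[v,u],C[v,u].round(1))
m=gold(p);k,l,st,c=cv2.connectedComponentsWithStats(m)
for i in range(1,k):
    if st[i,4]>60: print(c[i].round(1),st[i])
E
```

```text
finger -1 [422.3 273.7  14.4] side px [[326.8 267.4]]
finger 1 [451.5 295.6  14.4] side px [[314.  274.5]]
(317, 262) [12 12 14] [449.5 305.8  61.4]
(316, 258) [15 15 13] [452.  303.2  70.1]
(317, 264) [40 37 26] [448.5 302.1  52.1]
(331, 256) [29 27 27] [418.1 282.3  56.8]
(330, 252) [16 20 18] [421.6 283.6  69.3]
(311, 264) [92 72 45] [458.9 285.6  35.5]
(322, 262) [85 59 28] [436.4 288.   44.4]
(340, 280) [162 129  79] [404.  337.5  43.8]
(350, 285) [134 110  69] [384.1 344.4  37.3]
[367.  254.3] [348 237  39  35 611]
[331.7 276.4] [311 257  40  38 670]
```

```bash
python3 - <<'E'
from h import *
s=env.state(); R=Rn.from_euler("xyz",s["tcp_rot"]).as_matrix(); e=s["eef_pos"]
p,d=env.read_camera("side");C=cloud("side",d);g=p.max(2)
q=(C-e)@R
m=(g<45)&(abs(q[...,0])<16)&(abs(q[...,1])<35)&(C[...,2]<115)
for sgn in (-1,1):
    k=m&(q[...,1]*sgn>0); P=q[k]; print(sgn,k.sum(),"z min",np.sort(C[k][:,2])[:6].round(1),"toolx",np.percentile(P[:,0],[5,50,95]).round(1),"tooly",np.percentile(P[:,1],[5,50,95]).round(1)); v,u=np.nonzero(k); print("lowest px",u[v==v.max()],v.max())
for z in (14,30,40,50,60): print(z,proj("side",[e+R@np.r_[10,y,0]+[0,0,z-e[2]] for y in (-14.4,26.4,20)]).round(1).tolist())
E
```

```text
-1 170 z min [50.2 51.4 52.7 52.9 53.  53.2] toolx [-7.1  7.2 10.1] tooly [-21.  -13.8 -12.1]
lowest px [330 331] 258
1 164 z min [50.6 52.5 53.4 53.9 54.1 54.2] toolx [-9.   5.3 10.3] tooly [18.8 24.  27.2]
lowest px [318] 265
14 [[328.5, 271.0], [314.1, 279.1], [316.4, 277.8]]
30 [[329.3, 265.7], [314.7, 273.7], [317.0, 272.5]]
40 [[329.7, 262.3], [315.0, 270.3], [317.4, 269.1]]
50 [[330.2, 258.9], [315.4, 266.9], [317.8, 265.6]]
60 [[330.6, 255.4], [315.8, 263.4], [318.2, 262.1]]
```

The fingers really end at z≈50 while the reported TCP is 14, so the readout is about 36 mm low against the scene. I open, go down in stages, and check against the camera and the force.

```bash
cat >> h.py <<'E'
def tips():
    s=env.state(); R=Rn.from_euler("xyz",s["tcp_rot"]).as_matrix(); e=s["eef_pos"]
    p,d=env.read_camera("side");C=cloud("side",d);q=(C-e)@R;h=s["opening"]*47.5
    m=(p.max(2)<45)&(abs(q[...,0])<16)&(abs(abs(q[...,1])-h-5)<14)&(q[...,2]>-75)
    for g in(-1,1):
        k=m&(q[...,1]*g>0)
        if k.sum()>10: print("finger",g,k.sum(),"zmin",np.sort(C[k][:,2])[:4].round(1),"x",np.percentile(q[k][:,0],[5,95]).round(1),"y",np.percentile(q[k][:,1],[5,95]).round(1))
    return p,C
E
python3 steer.py '{"sx":[0, 0, 0, 0, 0], "sy":[0, 0, 0, 0, 0], "sz":[0, 0, 0, 0, 0], "yaw":[0, 0, 0, 0, 0], "jaw":[0.5, 0.75, 0.75, 0.75, 0.75]}'>/dev/null; python3 steer.py '{"sx":[-0.1, -0.1, -0.1, -0.1, -0.1], "sy":[0, 0, 0, 0, 0], "sz":[0.6, 1.2, 1.8, 1.8, 1.8], "yaw":[0, 0, 0, 0, 0], "jaw":[0.75, 0.75, 0.75, 0.75, 0.75]}'; python3 -c "
from h import *
tips();go(437.9,282.7,-6,126.6)"
```

```text
t: 4.37
eef_pos: [437.2, 283.7, -4.2]
tcp_rot: [-3.14, -0.0, 2.213]
ft_force: [-0.3, 0.0, 0.1]
opening: 0.749
grip_force: 0.0
finger -1 115 zmin [30.4 31.7 32.1 33.2] x [-8.   9.8] y [-39.8 -33.3]
finger 1 85 zmin [33.6 34.  34.6 35.1] x [-6.8  9.8] y [39.2 46.6]
d [-1.2 -0.2  2.2] turn 0.003 | at [437.4 283.8  -3.8] yaw 126.8 t 4.42 F [-0.3  0.5 -0.1] j [ 0.45  0.62  1.97  0.    0.55 -0.19]
```

```bash
python3 - <<'E'
from h import *
s=env.state(); R=Rn.from_euler("xyz",s["tcp_rot"]).as_matrix(); e=s["eef_pos"]
p,C=tips();q=(C-e)@R
m=(p.max(2)<60)&(abs(q[...,0])<45)&(abs(q[...,1])<95)&(C[...,2]>20)
for a,b in((-95,-75),(-75,-50),(-50,-30),(-30,30),(30,50),(50,75),(75,95)):
    k=m&(q[...,1]>=a)&(q[...,1]<b)
    if k.any(): print(a,b,k.sum(),"height above true tip(z31)",(np.percentile(C[k][:,2],[1,5,50])-30).round(1))
E
```

```text
finger -1 111 zmin [33.  34.5 34.6 34.8] x [-7.9  9.9] y [-39.  -33.2]
finger 1 86 zmin [33.2 33.8 34.7 35.3] x [-6.6 10.3] y [39.1 46.7]
-95 -75 127 height above true tip(z31) [ 87.3 100.3 121.3]
-75 -50 413 height above true tip(z31) [ 82.3  89.7 122.3]
-50 -30 679 height above true tip(z31) [  5.   14.5 103.1]
-30 30 1545 height above true tip(z31) [ 91.5  95.5 150.3]
30 50 1384 height above true tip(z31) [ 10.8  32.7 245. ]
50 75 442 height above true tip(z31) [ 84.9  92.2 121.5]
75 95 528 height above true tip(z31) [ 81.9  83.8 116.1]
```

Scaled: 16 mm is 1.6, 11 mm is 1.1.

```bash
python3 steer.py '{"sx":[-0.1, -0.1, -0.1, -0.1, -0.1], "sy":[0, 0, 0, 0, 0], "sz":[0.6, 1.1, 1.6, 1.6, 1.6], "yaw":[0, 0, 0, 0, 0], "jaw":[0.75, 0.75, 0.75, 0.75, 0.6]}'; python3 -c "
from h import *
tips()"; python3 steer.py '{"sx":[0, 0, 0, 0, 0], "sy":[0, 0, 0, 0, 0], "sz":[0, 0, 0, 0, 0], "yaw":[0, 0, 0, 0, 0], "jaw":[0.5, 0.42, 0.38, 0.34, 0.34]}';python3 steer.py '{"sx":[0, 0, 0], "sy":[0, 0, 0], "sz":[0, 0, 0], "yaw":[0, 0, 0], "jaw":[0.32, 0.3, 0.3]}'
```

```text
t: 4.88
eef_pos: [437.9, 283.0, -20.0]
tcp_rot: [-3.141, -0.0, 2.213]
ft_force: [-0.1, -0.4, -0.6]
opening: 0.722
grip_force: 0.0
finger -1 110 zmin [17.7 18.7 19.  19. ] x [-8.3  9.5] y [-39.2 -31.8]
finger 1 81 zmin [16.3 16.3 17.3 17.9] x [-6.2  9.7] y [37.6 45.1]
t: 5.35
eef_pos: [438.1, 283.1, -19.5]
tcp_rot: [3.141, -0.0, 2.213]
ft_force: [0.0, -0.2, 0.9]
opening: 0.379
grip_force: 30.0
t: 5.6
eef_pos: [438.2, 283.1, -19.5]
tcp_rot: [3.141, -0.0, 2.213]
ft_force: [-1.1, 0.3, 0.5]
opening: 0.375
grip_force: 30.0
```

Scaled: -80 mm is -8, -12 mm is -1.2.

```bash
python3 steer.py '{"sx":[0, 0, 0, 0, 0], "sy":[0, 0, 0, 0, 0], "sz":[-0.5, -1.2, -2.8, -5.2, -8], "yaw":[0, 0, 0, 0, 0], "jaw":[0.3, 0.3, 0.3, 0.3, 0.3]}'; python3 steer.py '{"sx":[0, 0], "sy":[0, 0], "sz":[0, 0], "yaw":[0, 0], "jaw":[0.3, 0.3]}'; python3 -c "
from h import *
p,C=tips()
q=C[gold(p)>0];e=env.state()['eef_pos'];k=(np.linalg.norm(q[:,:2]-[417,310],axis=1)<90)&(q[:,2]>55);q=q[k]
a=(q[:,:2]-e[:2])@[-.596,.803];print(k.sum(),np.percentile(a,[2,98]),np.polyfit(a,q[:,2],1),'z',np.percentile(q[:,2],[2,50,98]))
go(475.7,80.4,60,205.3)"
```

```text
t: 6.02
eef_pos: [437.4, 282.7, 61.1]
tcp_rot: [-3.14, -0.0, 2.213]
ft_force: [0.2, 0.2, 0.2]
opening: 0.373
grip_force: 30.0
t: 6.18
eef_pos: [438.7, 283.4, 62.1]
tcp_rot: [3.138, 0.001, 2.213]
ft_force: [-0.7, 0.3, -0.7]
opening: 0.378
grip_force: 30.0
finger -1 80 zmin [111.7 113.8 115.1 116.2] x [-7.6 10.4] y [-22.5 -15.5]
finger 1 120 zmin [98.  98.1 98.9 99.6] x [-8.1 10.1] y [21.2 29. ]
724 [-16.76971439  82.72558631] [ -0.29385915 136.64048729] z [104.60221826 122.62087925 203.0128932 ]
d [-184.8  -91.3    0.9] turn -1.37 | at [438.1 283.1  61. ] yaw 126.8 t 6.23 F [-0.3 -1.2 -1. ] j [ 0.45  0.51  1.93  0.    0.7  -0.2 ]
```

The manual's scale: shifts go in cm and turns go in units of 0.05 rad. Converting my numbers, -85 mm is -8.5, -68 mm is -6.8, -0.6 rad is -12.

```bash
python3 steer.py '{"sx":[-1.7, -3.4, -5.1, -6.8, -8.5], "sy":[-0.8, -1.6, -2.4, -3.2, -4], "sz":[0, 0, 0, 0, 0], "yaw":[-2.4, -4.8, -7.2, -9.6, -12], "jaw":[0.3, 0.3, 0.3, 0.3, 0.3]}' | head -2;  python3 -c "
from h import *
go(475.7,80.4,60,205.3)"
```

```text
t: 6.65
eef_pos: [456.4, 190.0, 59.4]
d [-53.1 -97.8  -0.6] turn -0.764 | at [456.4 190.   59.4] yaw 161.5 t 6.65 F [ 0.7 -0.4  0.2] j [ 0.26  0.48  2.    0.    0.67 -0.99]
```

```bash
python3 steer.py '{"sx":[-0.9, -1.9, -2.9, -3.9, -4.8], "sy":[-1.8, -3.6, -5.4, -7.2, -8.8], "sz":[0, 0, 0, 0, 0], "yaw":[-2.4, -4.8, -7.2, -9.6, -12], "jaw":[0.3, 0.3, 0.3, 0.3, 0.3]}' | head -2;python3 steer.py '{"sx":[0, 0, 0, 0], "sy":[0, 0, 0, 0], "sz":[0, 0, 0, 0], "yaw":[-1.6, -3.2, -3.2, -3.2], "jaw":[0.3, 0.3, 0.3, 0.3]}';  python3 -c "
from h import *
go(475.7,80.4,60,205.3)
def lev(p,C):
    e=env.state()['eef_pos'];q=C[gold(p)>0];f=np.r_[.905,.426];a=(q[:,:2]-e[:2])@f;b=(q[:,:2]-e[:2])@[-.426,.905]
    k=(a>-95)&(a<25)&(abs(b)<25)&(q[:,2]<160)&(q[:,2]>25);a,b,z=a[k],b[k],q[k][:,2]
    print(k.sum(),'a',np.percentile(a,[1,99]).round(1),'b(a)',np.polyfit(a,b,1).round(3),'top z by a',[(c,np.percentile(z[abs(a-c)<6],95).round(1)) for c in (-75,-60,-45,-30,-15) if (abs(a-c)<6).sum()>8])
p,C=tips();lev(p,C)
p,d=env.read_camera('top');lev(p,cloud('top',d))"
```

```text
t: 7.07
eef_pos: [473.4, 91.0, 59.4]
t: 7.4
eef_pos: [473.5, 92.2, 59.7]
tcp_rot: [3.141, -0.001, -2.713]
ft_force: [0.3, 0.2, -0.5]
opening: 0.374
grip_force: 30.0
d [  2.9 -11.6  -0.3] turn -0.013 | at [473.5  92.2  59.7] yaw -155.4 t 7.4 F [ 0.3  0.2 -0.5] j [ 0.06  0.47  2.03  0.    0.65 -1.94]
finger -1 53 zmin [112.9 116.1 116.8 117.4] x [-13.9   4.7] y [-21.9 -18.3]
finger 1 110 zmin [95.4 95.6 95.6 96.1] x [-13.6   8.2] y [19.7 26.4]
234 a [-77.1  17.3] b(a) [-0.166  5.33 ] top z by a [(-75, np.float64(119.2)), (-60, np.float64(119.1)), (-45, np.float64(118.7)), (-30, np.float64(119.3))]Traceback (most recent call last):
  File "<string>", line 9, in <module>
    p,d=env.read_camera('top');lev(p,cloud('top',d))
                               ~~~^^^^^^^^^^^^^^^^^^
  File "<string>", line 7, in lev
    print(k.sum(),'a',np.percentile(a,[1,99]).round(1),'b(a)',np.polyfit(a,b,1).round(3),'top z by a',[(c,np.percentile(z[abs(a-c)<6],95).round(1)) for c in (-75,-60,-45,-30,-15) if (abs(a-c)<6).sum()>8])
                      ~~~~~~~~~~~~~^^^^^^^^^^
    return _quantile_unchecked(
        a, q, axis, out, overwrite_input, method, keepdims, weights)
    return _ureduce(a,
                    func=_quantile_ureduce_func,
    ...<5 lines>...
                    overwrite_input=overwrite_input,
                    method=method)
    r = func(a, **kwargs)
    result = _quantile(arr,
                       quantiles=q,
    ...<2 lines>...
                       out=out,
                       weights=wgt)
    slices_having_nans = np.isnan(arr[-1, ...])
                                  ~~~^^^^^^^^^
IndexError: index -1 is out of bounds for axis 0 with size 0
```

Scaled: 71 mm is 7.1, 66 mm is 6.6, -0.013 rad is -0.26.

```bash
python3 steer.py '{"sx":[0, 0, 0, 0, 0], "sy":[0, 0, 0, 0, 0], "sz":[2, 4, 5.6, 6.6, 7.1], "yaw":[-0.26, -0.26, -0.26, -0.26, -0.26], "jaw":[0.3, 0.3, 0.3, 0.3, 0.3]}'; python3 steer.py '{"sx":[0, 0, 0, 0], "sy":[0, 0, 0, 0], "sz":[0, 0.1, 0.2, 0.2], "yaw":[0, 0, 0, 0], "jaw":[0.3, 0.3, 0.3, 0.3]}';python3 -c "
from h import *
tips()"
```

```text
t: 7.92
eef_pos: [473.4, 92.4, -11.8]
tcp_rot: [3.141, -0.002, -2.698]
ft_force: [0.8, 0.0, 0.3]
opening: 0.376
grip_force: 30.0
t: 8.25
eef_pos: [474.3, 92.3, -12.0]
tcp_rot: [-3.141, 0.001, -2.697]
ft_force: [-0.3, 0.1, -0.4]
opening: 0.375
grip_force: 30.0
finger -1 38 zmin [43.2 44.1 44.4 44.5] x [-12.3   6.5] y [-22.7 -17.9]
finger 1 80 zmin [14.9 23.3 23.6 24.3] x [-12.6   7.7] y [18.5 26.2]
```

Scaled: 1.5 mm is 0.15, 1 mm is 0.1.

```bash
python3 steer.py '{"sx":[0, 0, 0], "sy":[0, 0, 0], "sz":[0.1, 0.15, 0.15], "yaw":[0, 0, 0], "jaw":[0.3, 0.3, 0.3]}'|sed -n 2,4p;python3 steer.py '{"sx":[0, 0], "sy":[0, 0], "sz":[0.07, 0.07], "yaw":[0, 0], "jaw":[0.3, 0.3]}'|sed -n 2,4p;python3 steer.py '{"sx":[0, 0], "sy":[0, 0], "sz":[0.07, 0.07], "yaw":[0, 0], "jaw":[0.3, 0.3]}'|sed -n 2,4p
```

```text
eef_pos: [474.0, 92.2, -14.0]
tcp_rot: [-3.142, 0.0, -2.697]
ft_force: [-1.0, 0.2, -0.2]
eef_pos: [473.9, 92.2, -14.8]
tcp_rot: [3.142, 0.0, -2.697]
ft_force: [-0.1, 0.0, -0.1]
eef_pos: [474.0, 92.2, -15.4]
tcp_rot: [3.142, 0.0, -2.697]
ft_force: [-0.6, -0.5, 0.8]
```

Scaled: 0.5 mm is 0.05.

```bash
python3 steer.py '{"sx":[0, 0], "sy":[0, 0], "sz":[0.05, 0.05], "yaw":[0, 0], "jaw":[0.3, 0.3]}'|sed -n 2,4p;python3 steer.py '{"sx":[0, 0], "sy":[0, 0], "sz":[0.05, 0.05], "yaw":[0, 0], "jaw":[0.3, 0.3]}'|sed -n 2,4p
```

```text
eef_pos: [474.0, 92.2, -15.5]
tcp_rot: [-3.141, 0.0, -2.697]
ft_force: [-2.4, -0.4, 8.8]
eef_pos: [474.1, 92.3, -15.5]
tcp_rot: [-3.141, 0.001, -2.697]
ft_force: [-4.1, -1.0, 18.5]
```

```bash
python3 -c "
from h import *
p,C=tips();s=env.state();print(s['ft_force'],s['moment'])
q=C[gold(p)>0];k=(np.linalg.norm(q[:,:2]-[443,78],axis=1)<55);print(np.percentile(q[k][:,2],[5,50,95,98]))"
```

```text
finger -1 37 zmin [38.5 40.3 40.7 42.1] x [-12.5   6.3] y [-22.3 -18. ]
finger 1 81 zmin [12.5 20.  20.8 21.5] x [-13.3   7.8] y [19.2 26.2]
[-3.77588247 -0.40077053 18.05877439] [ 0.00362991  0.68305929 -0.03292648]
[23.05272022 34.86720762 48.84983252 49.89508632]
```

```bash
python3 steer.py '{"sx":[0, 0, 0, 0, 0], "sy":[0, 0, 0, 0, 0], "sz":[-0.08, -0.08, -0.08, -0.08, -0.08], "yaw":[0, 0, 0, 0, 0], "jaw":[0.3, 0.42, 0.55, 0.75, 0.75]}'; python3 steer.py '{"sx":[0, 0, 0, 0], "sy":[0, 0, 0, 0], "sz":[-1.5, -3.5, -6.5, -9.5], "yaw":[0, 0, 0, 0], "jaw":[0.75, 0.75, 0.75, 0.75]}'|head -2; python3 -c "
from h import *
e=env.state()['eef_pos'];np.save('e.npy',e)
go(443-30.2,78-14.3,80,205.2)"
```

```text
t: 9.68
eef_pos: [473.9, 92.2, -15.8]
tcp_rot: [3.141, -0.0, -2.697]
ft_force: [-0.1, -0.1, 0.0]
opening: 0.573
grip_force: 0.0
t: 10.02
eef_pos: [473.3, 92.2, 79.9]
d [66.9  0.3 -0. ] turn 0.004 | at [473.3  92.2  79.9] yaw -154.6 t 10.02 F [ 0.2 -0.3 -0.3] j [ 0.06  0.43  2.01  0.    0.7  -1.96]
```

```bash
python3 steer.py '{"sx":[3, 6.7, 6.7, 6.7], "sy":[0, 0, 0, 0], "sz":[0, 0, 0, 0], "yaw":[0, 0, 0, 0], "jaw":[0.75, 0.75, 0.75, 0.75]}'|head -2; python3 -c "
from h import *
p,C=tips()
q=C[gold(p)>0];f=np.r_[.903,.43];r=q[:,:2]-[443,78];k=(np.linalg.norm(r,axis=1)<70)&(q[:,2]<60);a=r[k]@f;b=r[k]@[-.43,.903];print(k.sum(),'a',np.percentile(a,[1,99]).round(1),'b',np.percentile(b,[2,50,98]).round(1),np.polyfit(a,b,1).round(3),np.percentile(q[k][:,2],[50,98]))
p,d=env.read_camera('top');C=cloud('top',d)
q=C[gold(p)>0];r=q[:,:2]-[443,78];k=(np.linalg.norm(r,axis=1)<70)&(q[:,2]<70);a=r[k]@f;b=r[k]@[-.43,.903];print(k.sum(), 'a',np.percentile(a,[1,99]).round(1) if k.any() else 0)
go(412.9,63.8,-14.5,205.4)"
```

```text
t: 10.35
eef_pos: [412.4, 63.1, 79.6]
finger -1 109 zmin [113.8 115.  116.3 116.3] x [-11.6   7.9] y [-40.3 -35.1]
finger 1 111 zmin [113.9 114.6 115.5 115.8] x [-13.2   8. ] y [37.6 44.2]
437 a [-42.7  51.3] b [-12.1   9.6  16.1] [-0.041  7.481] [43.57566037 49.87860792]
48 a [28.9 46.6]
d [ 1.2  1.  94. ] turn 0.001 | at [414.3  63.4  79.5] yaw -154.6 t 10.45 F [-0.4  0.4  0.5] j [-0.01  0.36  2.15  0.    0.62 -2.02]
```

```bash
python3 steer.py '{"sx":[0.1, 0.1, 0.1, 0.1, 0.1], "sy":[0, 0, 0, 0, 0], "sz":[2.5, 5, 7.2, 8.5, 9.4], "yaw":[0, 0, 0, 0, 0], "jaw":[0.75, 0.75, 0.75, 0.75, 0.75]}'|head -2; python3 steer.py '{"sx":[0, 0, 0, 0, 0], "sy":[0, 0, 0, 0, 0], "sz":[0, 0, 0, 0, 0], "yaw":[0, 0, 0, 0, 0], "jaw":[0.75, 0.6, 0.5, 0.42, 0.38]}';python3 steer.py '{"sx":[0, 0, 0, 0, 0], "sy":[0, 0, 0, 0, 0], "sz":[0, 0, 0, 0, 0], "yaw":[0, 0, 0, 0, 0], "jaw":[0.34, 0.3, 0.3, 0.3, 0.3]}'
```

```text
t: 10.87
eef_pos: [412.9, 63.3, -16.6]
t: 11.28
eef_pos: [413.0, 63.1, -14.1]
tcp_rot: [-3.141, 0.001, -2.697]
ft_force: [-0.1, 0.4, 0.1]
opening: 0.523
grip_force: 0.0
t: 11.7
eef_pos: [412.8, 63.0, -14.3]
tcp_rot: [-3.141, 0.001, -2.697]
ft_force: [-0.9, 0.6, 7.1]
opening: 0.377
grip_force: 30.0
```

Scaled: -53 mm is -5.3, -30 mm is -3.

```bash
python3 steer.py '{"sx":[0, 0, 0, 0, 0], "sy":[0, 0, 0, 0, 0], "sz":[-0.5, -1.5, -3, -5.3, -5.3], "yaw":[0, 0, 0, 0, 0], "jaw":[0.3, 0.3, 0.3, 0.3, 0.3]}'; python3 -c "
from h import *
go(462.8,115.6,38.7,205.3)"
```

```text
t: 12.12
eef_pos: [413.7, 63.1, 41.1]
tcp_rot: [-3.14, 0.003, -2.697]
ft_force: [-0.2, -0.4, 0.3]
opening: 0.377
grip_force: 30.0
d [-66.9  26.3   2.6] turn 0.003 | at [413.7  63.1  41.1] yaw -154.5 t 12.12 F [-0.2 -0.4  0.3] j [-0.01  0.44  2.19  0.    0.51 -2.02]
```

Scaled: 26 mm is 2.6, -66 mm is -6.6.

```bash
python3 steer.py '{"sx":[-1, -2.5, -4.5, -6, -6.6], "sy":[1.3, 2.6, 2.6, 2.6, 2.6], "sz":[0, 0, 0, 0, 0], "yaw":[0, 0, 0, 0, 0], "jaw":[0.3, 0.3, 0.3, 0.3, 0.3]}'|head -2; python3 steer.py '{"sx":[0, 0, 0], "sy":[0, 0, 0], "sz":[0, 0, 0], "yaw":[0, 0, 0], "jaw":[0.3, 0.3, 0.3]}'|head -2; python3 - <<'E'
from h import *
go(462.8,115.6,38.7,205.3)
e=env.state()["eef_pos"]; out=[]
f=np.r_[np.cos(np.radians(25.2)),np.sin(np.radians(25.2)),0];l=np.r_[-f[1],f[0],0]; o=np.r_[556.3,159.6,85]
for n in("top","side"):
    p=np.mean([env.read_camera(n)[0] for _ in range(6)],0).astype(np.uint8)
    a=np.arange(-75,45,.25);b=np.arange(-30,30,.25); A,B=np.meshgrid(a,b)
    uv=proj(n,(o+A[...,None]*f+B[...,None]*l).reshape(-1,3)).reshape(A.shape+(2,)).astype(np.float32)
    im=cv2.remap(p,uv[...,0],uv[...,1],cv2.INTER_CUBIC)
    m=gold(im)
    for x in range(-72,-18,6):
        r=np.nonzero(m[:,(x+75)*4])[0]; print(n,x,(b[r[0]],b[r[-1]],(b[r[0]]+b[r[-1]])/2) if len(r) else None)
    im=cv2.resize(im,(720,360),interpolation=cv2.INTER_CUBIC)
    for x in range(-70,45,10): cv2.line(im,((x+75)*6,177),((x+75)*6,183),(255,0,0),1)
    out.append(im[30:330])
cv2.imwrite("pics/pre.png",np.vstack(out)[:,:,::-1])
E
```

```text
t: 12.53
eef_pos: [462.5, 115.7, 38.3]
t: 12.78
eef_pos: [459.9, 114.5, 38.1]
d [-3.1 -0.2 -0.6] turn 0.002 | at [459.9 114.5  38.1] yaw -154.6 t 12.78 F [ 0.5  0.3 -0.1] j [ 0.1   0.5   2.06  0.    0.58 -1.91]
top -72 None
top -66 None
top -60 None
top -54 None
top -48 None
top -42 (np.float64(-15.0), np.float64(-10.75), np.float64(-12.875))
top -36 (np.float64(-15.5), np.float64(7.25), np.float64(-4.125))
top -30 (np.float64(-16.25), np.float64(14.0), np.float64(-1.125))
top -24 (np.float64(-13.25), np.float64(4.5), np.float64(-4.375))
side -72 (np.float64(-25.75), np.float64(24.25), np.float64(-0.75))
side -66 (np.float64(-27.5), np.float64(26.0), np.float64(-0.75))
side -60 (np.float64(-26.25), np.float64(23.25), np.float64(-1.5))
side -54 (np.float64(-27.25), np.float64(19.75), np.float64(-3.75))
side -48 (np.float64(-27.25), np.float64(25.0), np.float64(-1.125))
side -42 (np.float64(-26.0), np.float64(20.0), np.float64(-3.0))
side -36 (np.float64(-27.25), np.float64(21.5), np.float64(-2.875))
side -30 (np.float64(-24.75), np.float64(16.25), np.float64(-4.25))
side -24 (np.float64(-18.5), np.float64(22.25), np.float64(1.875))
```

View pics/pre.png

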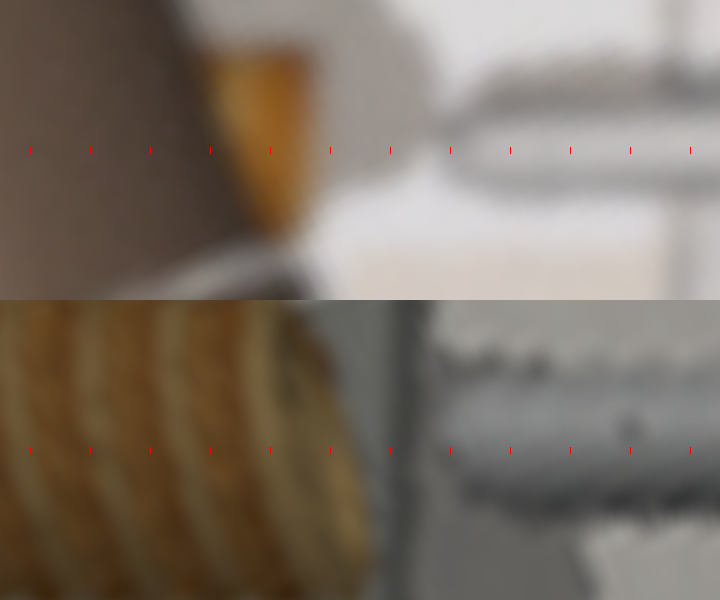

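The top view shows the mouth edge at column 318 (22 mm short of the tip) and the side view shows the roll just left of the nozzle. Both agree with the axis within about 1 mm, so I advance in small, force-checked steps.

```bash
python3 steer.py '{"sx":[-0.4, -0.9, -1.4, -1.9, -1.9], "sy":[0, 0, 0, 0, 0], "sz":[0, -0.04, -0.04, -0.04, -0.04], "yaw":[0, 0, 0, 0, 0], "jaw":[0.3, 0.3, 0.3, 0.3, 0.3]}'|sed -n 2,4p; python3 steer.py '{"sx":[-0.1, -0.2, -0.3, -0.3], "sy":[0, 0, 0, 0], "sz":[0, 0, 0, 0], "yaw":[0, 0, 0, 0], "jaw":[0.3, 0.3, 0.3, 0.3]}'|sed -n 2,4p;python3 steer.py '{"sx":[-0.1, -0.2, -0.2], "sy":[0, 0, 0], "sz":[0, 0, 0], "yaw":[0, 0, 0], "jaw":[0.3, 0.3, 0.3]}'|sed -n 2,4p
```

```text
eef_pos: [479.3, 123.4, 38.7]
tcp_rot: [-3.141, 0.001, -2.697]
ft_force: [-0.7, -0.9, 0.2]
eef_pos: [480.9, 124.3, 38.7]
tcp_rot: [3.142, 0.0, -2.697]
ft_force: [-0.4, -0.2, -1.9]
eef_pos: [482.8, 125.2, 38.8]
tcp_rot: [-3.142, 0.0, -2.697]
ft_force: [-0.2, -0.3, -0.3]
```

```bash
for i in 1 ; do python3 steer.py '{"sx":[-0.1, -0.2, -0.2], "sy":[0, 0, 0], "sz":[0, 0, 0], "yaw":[0, 0, 0], "jaw":[0.3, 0.3, 0.3]}'|sed -n 2,4p; done; python3 steer.py '{"sx":[-0.1, -0.1], "sy":[0, 0], "sz":[0, 0], "yaw":[0, 0], "jaw":[0.3, 0.3]}'|sed -n 2,4p;python3 steer.py '{"sx":[-0.1, -0.1], "sy":[0, 0], "sz":[0, 0], "yaw":[0, 0], "jaw":[0.3, 0.3]}'|sed -n 2,4p
```

```text
eef_pos: [484.6, 126.1, 38.7]
tcp_rot: [3.142, 0.0, -2.697]
ft_force: [1.2, -0.7, 0.1]
eef_pos: [485.5, 126.5, 38.7]
tcp_rot: [3.142, 0.0, -2.697]
ft_force: [-0.2, -0.1, -0.6]
eef_pos: [486.4, 127.0, 38.7]
tcp_rot: [3.142, 0.0, -2.697]
ft_force: [0.3, -0.4, -0.7]
```

Scaled: -1 mm is -0.1.

```bash
python3 steer.py '{"sx":[-0.1, -0.1], "sy":[0, 0], "sz":[0, 0], "yaw":[0, 0], "jaw":[0.3, 0.3]}'|sed -n 2,4p; python3 steer.py '{"sx":[-0.1, -0.1], "sy":[0, 0], "sz":[0, 0], "yaw":[0, 0], "jaw":[0.3, 0.3]}'|sed -n 2,4p;python3 steer.py '{"sx":[-0.1, -0.1], "sy":[0, 0], "sz":[0, 0], "yaw":[0, 0], "jaw":[0.3, 0.3]}'|sed -n 2,4p
```

```text
eef_pos: [487.3, 127.4, 38.7]
tcp_rot: [3.142, 0.0, -2.697]
ft_force: [-0.7, -0.1, -0.5]
eef_pos: [488.2, 127.8, 38.7]
tcp_rot: [3.142, 0.0, -2.697]
ft_force: [-0.2, 0.4, 0.0]
eef_pos: [489.2, 128.2, 38.8]
tcp_rot: [-3.142, 0.0, -2.697]
ft_force: [0.1, 0.4, -0.9]
```

Scaled: -1 mm is -0.1, -2 mm is -0.2.

```bash
python3 steer.py '{"sx":[-0.1, -0.2, -0.2], "sy":[0, 0, 0], "sz":[0, 0, 0], "yaw":[0, 0, 0], "jaw":[0.3, 0.3, 0.3]}'|sed -n 2,4p; python3 steer.py '{"sx":[-0.1, -0.2, -0.2], "sy":[0, 0, 0], "sz":[0, 0, 0], "yaw":[0, 0, 0], "jaw":[0.3, 0.3, 0.3]}'|sed -n 2,4p;python3 steer.py '{"sx":[-0.1, -0.1], "sy":[0, 0], "sz":[0, 0], "yaw":[0, 0], "jaw":[0.3, 0.3]}'|sed -n 2,4p
```

```text
eef_pos: [491.0, 129.1, 38.8]
tcp_rot: [-3.142, 0.0, -2.697]
ft_force: [-0.1, -0.6, -0.1]
eef_pos: [492.8, 130.0, 38.8]
tcp_rot: [3.142, 0.0, -2.697]
ft_force: [0.3, 0.3, -0.9]
eef_pos: [493.7, 130.4, 38.7]
tcp_rot: [3.142, 0.0, -2.697]
ft_force: [-0.9, 1.0, -0.6]
```

Scaled: -0.6 mm is -0.06.

```bash
python3 steer.py '{"sx":[-0.06, -0.06], "sy":[0, 0], "sz":[0, 0], "yaw":[0, 0], "jaw":[0.3, 0.3]}'|sed -n 2,4p; python3 steer.py '{"sx":[-0.06, -0.06], "sy":[0, 0], "sz":[0, 0], "yaw":[0, 0], "jaw":[0.3, 0.3]}'|sed -n 2,4p
```

```text
eef_pos: [494.1, 130.6, 38.7]
tcp_rot: [3.142, 0.0, -2.697]
ft_force: [0.4, -0.8, 0.1]
eef_pos: [494.7, 130.8, 38.7]
tcp_rot: [3.142, 0.0, -2.697]
ft_force: [-0.8, -0.5, -0.3]
```

Scaled: -0.6 mm is -0.06.

```bash
python3 steer.py '{"sx":[-0.06, -0.06], "sy":[0, 0], "sz":[0, 0], "yaw":[0, 0], "jaw":[0.3, 0.3]}'|sed -n 2,4p; python3 steer.py '{"sx":[-0.05, -0.05], "sy":[0, 0], "sz":[0, 0], "yaw":[0, 0], "jaw":[0.3, 0.3]}'|sed -n 2,4p
```

```text
eef_pos: [495.2, 131.1, 38.7]
tcp_rot: [3.142, 0.0, -2.697]
ft_force: [-0.1, 0.2, 0.6]
eef_pos: [495.6, 131.3, 38.7]
tcp_rot: [3.142, 0.0, -2.697]
ft_force: [0.1, 0.5, 0.3]
```

Scaled: -0.5 mm is -0.05.

```bash
python3 steer.py '{"sx":[-0.05, -0.05], "sy":[0, 0], "sz":[0, 0], "yaw":[0, 0], "jaw":[0.3, 0.3]}'|sed -n 2,4p; python3 steer.py '{"sx":[-0.05, -0.05], "sy":[0, 0], "sz":[0, 0], "yaw":[0, 0], "jaw":[0.3, 0.3]}'|sed -n 2,4p
```

```text
eef_pos: [496.1, 131.6, 38.7]
tcp_rot: [3.142, 0.0, -2.697]
ft_force: [-0.1, -0.2, -0.1]
eef_pos: [496.5, 131.8, 38.7]
tcp_rot: [3.142, 0.0, -2.697]
ft_force: [-0.1, 0.3, -0.4]
```

Scaled: -0.5 mm is -0.05.

```bash
python3 steer.py '{"sx":[-0.05, -0.05], "sy":[0, 0], "sz":[0, 0], "yaw":[0, 0], "jaw":[0.3, 0.3]}'|sed -n 2,4p; python3 steer.py '{"sx":[-0.05, -0.05], "sy":[0, 0], "sz":[0, 0], "yaw":[0, 0], "jaw":[0.3, 0.3]}'|sed -n 2,4p
```

```text
eef_pos: [497.0, 132.0, 38.7]
tcp_rot: [3.142, 0.0, -2.697]
ft_force: [-0.6, -0.4, -0.2]
eef_pos: [497.5, 132.2, 38.7]
tcp_rot: [3.142, 0.0, -2.697]
ft_force: [-0.0, -0.6, -0.9]
```

Scaled: -0.5 mm is -0.05.

```bash
python3 steer.py '{"sx":[-0.05, -0.05], "sy":[0, 0], "sz":[0, 0], "yaw":[0, 0], "jaw":[0.3, 0.3]}'|sed -n 2,4p; python3 steer.py '{"sx":[-0.05, -0.05], "sy":[0, 0], "sz":[0, 0], "yaw":[0, 0], "jaw":[0.3, 0.3]}'
```

```text
eef_pos: [497.9, 132.4, 38.7]
tcp_rot: [3.142, 0.0, -2.697]
ft_force: [0.3, -0.3, -0.2]
t: 17.8
eef_pos: [498.3, 132.6, 38.7]
tcp_rot: [3.142, 0.0, -2.697]
ft_force: [0.1, 0.1, -0.1]
opening: 0.374
grip_force: 30.0
```

Scaled: -0.6 mm is -0.06.

```bash
python3 steer.py '{"sx":[-0.06, -0.06], "sy":[0, 0], "sz":[0, 0], "yaw":[0, 0], "jaw":[0.3, 0.3]}'|sed -n 2,4p; python3 steer.py '{"sx":[-0.06, -0.06], "sy":[0, 0], "sz":[0, 0], "yaw":[0, 0], "jaw":[0.3, 0.3]}'|sed -n 2,4p
```

```text
eef_pos: [498.9, 132.9, 38.7]
tcp_rot: [3.142, 0.0, -2.697]
ft_force: [0.2, 0.5, -0.1]
eef_pos: [499.4, 133.2, 38.7]
tcp_rot: [3.142, 0.0, -2.697]
ft_force: [0.4, 0.4, -1.1]
```

Scaled: -0.6 mm is -0.06.

```bash
python3 steer.py '{"sx":[-0.06, -0.06], "sy":[0, 0], "sz":[0, 0], "yaw":[0, 0], "jaw":[0.3, 0.3]}'|sed -n 2,4p; python3 steer.py '{"sx":[-0.06, -0.06], "sy":[0, 0], "sz":[0, 0], "yaw":[0, 0], "jaw":[0.3, 0.3]}'|sed -n 2,4p
```

```text
eef_pos: [499.5, 133.3, 38.6]
tcp_rot: [3.141, -0.001, -2.697]
ft_force: [-2.5, -0.8, 0.1]
eef_pos: [499.5, 133.3, 38.5]
tcp_rot: [3.141, -0.002, -2.697]
ft_force: [-4.8, -4.0, 1.5]
```

Scaled: -0.6 mm is -0.06.

```bash
python3 steer.py '{"sx":[-0.06, -0.06], "sy":[0, 0], "sz":[0, 0], "yaw":[0, 0], "jaw":[0.3, 0.3]}'|sed -n 2,4p; python3 steer.py '{"sx":[-0.06, -0.06], "sy":[0, 0], "sz":[0, 0], "yaw":[0, 0], "jaw":[0.3, 0.3]}'|sed -n 2,4p
```

```text
eef_pos: [499.5, 133.4, 38.4]
tcp_rot: [3.141, -0.003, -2.697]
ft_force: [-6.7, -5.1, 3.0]
eef_pos: [499.4, 133.4, 38.4]
tcp_rot: [3.141, -0.005, -2.697]
ft_force: [-9.1, -7.4, 3.2]
```

Scaled: -0.6 mm is -0.06.

```bash
python3 steer.py '{"sx":[-0.06, -0.06], "sy":[0, 0], "sz":[0, 0], "yaw":[0, 0], "jaw":[0.3, 0.3]}'|sed -n 2,4p; python3 steer.py '{"sx":[-0.06, -0.06], "sy":[0, 0], "sz":[0, 0], "yaw":[0, 0], "jaw":[0.3, 0.3]}'
```

```text
eef_pos: [499.4, 133.5, 38.3]
tcp_rot: [3.14, -0.006, -2.697]
ft_force: [-10.6, -8.2, 3.9]
t: 19.13
eef_pos: [499.4, 133.7, 38.1]
tcp_rot: [3.14, -0.007, -2.697]
ft_force: [-11.4, -10.0, 4.3]
opening: 0.376
grip_force: 30.0
```

It stopped dead about 20 mm on, with 15 N axial and no motion over 3 mm of command. The bore is closed, so I withdraw and take the roll to the tin.

```bash
python3 steer.py '{"sx":[0.2, 0.4, 0.6, 0.9, 1.2], "sy":[0, 0, 0, 0, 0], "sz":[0, 0, 0, 0, 0], "yaw":[0, 0, 0, 0, 0], "jaw":[0.3, 0.3, 0.3, 0.3, 0.3]}'; python3 steer.py '{"sx":[0.4, 1, 1.8, 2.7, 3.6], "sy":[0, 0, 0, 0, 0], "sz":[0, 0, 0, 0, 0], "yaw":[0, 0, 0, 0, 0], "jaw":[0.3, 0.3, 0.3, 0.3, 0.3]}'; python3 steer.py '{"sx":[0.6, 1, 1.2, 1.2], "sy":[0, 0, 0, 0], "sz":[-0.8, -1.8, -3, -3], "yaw":[0, 0, 0, 0], "jaw":[0.3, 0.3, 0.3, 0.3]}'; python3 -c "
from h import *
go(573.8,-159.9,65,213.5)"
```

```text
t: 19.55
eef_pos: [491.8, 129.5, 38.8]
tcp_rot: [-3.142, 0.001, -2.697]
ft_force: [0.7, 0.5, -0.7]
opening: 0.376
grip_force: 30.0
t: 19.97
eef_pos: [458.2, 113.6, 38.7]
tcp_rot: [3.141, -0.0, -2.697]
ft_force: [-0.6, -0.6, -0.3]
opening: 0.373
grip_force: 30.0
t: 20.3
eef_pos: [449.1, 108.8, 71.2]
tcp_rot: [-3.14, 0.003, -2.698]
ft_force: [1.3, 0.3, 0.5]
opening: 0.377
grip_force: 30.0
d [   2.8 -296.2    6.5] turn -0.141 | at [449.1 108.8  71.2] yaw -154.6 t 20.3 F [1.3 0.3 0.5] j [ 0.09  0.42  2.07  0.    0.65 -1.92]
```

```bash
python3 steer.py '{"sx":[0, 0, 0, 0, 0], "sy":[-2.5, -5.5, -9, -12.5, -15.5], "sz":[0, 0, 0, 0, 0], "yaw":[-0.2, -0.6, -1, -1.2, -1.4], "jaw":[0.3, 0.3, 0.3, 0.3, 0.3]}'|head -3; python3 steer.py '{"sx":[0.1, 0.2, 0.2, 0.3, 0.3], "sy":[-3.5, -7, -10.5, -13, -14], "sz":[0, 0, 0, 0, 0], "yaw":[-0.4, -0.8, -1.2, -1.4, -1.4], "jaw":[0.3, 0.3, 0.3, 0.3, 0.3]}'|head -3;python3 steer.py '{"sx":[0, 0], "sy":[0, 0], "sz":[0, 0], "yaw":[0, 0], "jaw":[0.3, 0.3]}'|head -3; python3 - <<'E'
from h import *
go(573.8,-159.9,-20,213.5)
p,d=env.read_camera('top'); C=cloud('top',d)
q,e=env.read_camera('side')
cv2.imwrite('pics/tin.png',np.hstack([cv2.resize(p[110:230,340:460],(400,400),interpolation=cv2.INTER_CUBIC),cv2.resize(q[110:230,200:320],(400,400),interpolation=cv2.INTER_CUBIC)])[:,:,::-1])
E
```

```text
t: 20.72
eef_pos: [516.1, -33.1, 69.1]
tcp_rot: [-3.141, 0.001, -2.627]
t: 21.13
eef_pos: [582.7, -157.6, 68.8]
tcp_rot: [-3.14, 0.001, -2.559]
t: 21.3
eef_pos: [580.7, -153.9, 68.5]
tcp_rot: [3.141, -0.0, -2.558]
d [ 9.  -1.3 88.5] turn -0.001 | at [ 580.7 -153.9   68.5] yaw -146.6 t 21.3 F [-0.6  0.7 -0.2] j [-0.37  0.59  1.73  0.    0.83 -2.52]
```

View pics/tin.png

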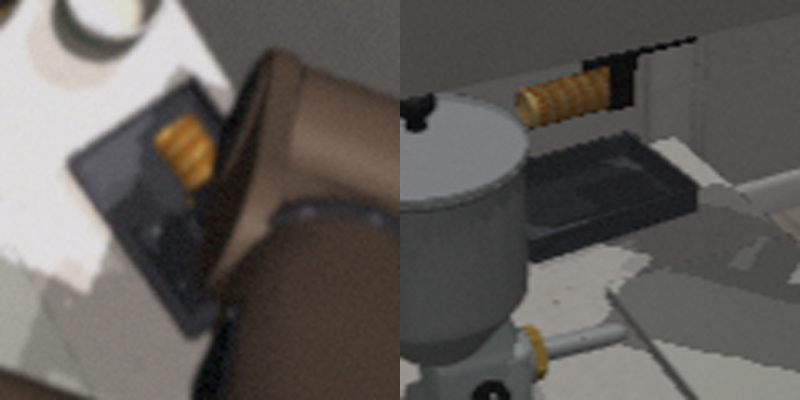

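The top half shows the roll at (185,150), over the tin and aligned with its long side; the side half shows it level above the tin. I lower it.

```bash
python3 steer.py '{"sx":[0.4, 0.9, 0.9, 0.9, 0.9], "sy":[-0.1, -0.1, -0.1, -0.1, -0.1], "sz":[2, 4.2, 6.4, 8, 8.8], "yaw":[0, 0, 0, 0, 0], "jaw":[0.3, 0.3, 0.3, 0.3, 0.3]}'|sed -n 2,4p; python3 steer.py '{"sx":[0, 0, 0, 0], "sy":[0, 0, 0, 0], "sz":[0, 0.1, 0.15, 0.15], "yaw":[0, 0, 0, 0], "jaw":[0.3, 0.3, 0.3, 0.3]}'|sed -n 2,4p
```

```text
eef_pos: [573.1, -158.6, -20.9]
tcp_rot: [3.139, -0.001, -2.556]
ft_force: [-0.5, -0.7, -0.5]
eef_pos: [574.8, -160.2, -19.8]
tcp_rot: [-3.14, 0.001, -2.557]
ft_force: [-0.3, 0.5, -0.2]
```

```bash
python3 steer.py '{"sx":[0, 0], "sy":[0, 0], "sz":[0.07, 0.07], "yaw":[0, 0], "jaw":[0.3, 0.3]}'|sed -n 2,4p; python3 steer.py '{"sx":[0, 0], "sy":[0, 0], "sz":[0.07, 0.07], "yaw":[0, 0], "jaw":[0.3, 0.3]}'|sed -n 2,4p
```

```text
eef_pos: [574.6, -160.3, -20.9]
tcp_rot: [-3.141, 0.001, -2.557]
ft_force: [-0.1, 0.6, -0.9]
eef_pos: [574.4, -160.3, -22.1]
tcp_rot: [-3.141, 0.0, -2.557]
ft_force: [0.9, 0.5, -1.0]
```

Scaled: 0.7 mm is 0.07.

```bash
python3 steer.py '{"sx":[0, 0], "sy":[0, 0], "sz":[0.07, 0.07], "yaw":[0, 0], "jaw":[0.3, 0.3]}'|sed -n 2,4p; python3 steer.py '{"sx":[0, 0], "sy":[0, 0], "sz":[0.06, 0.06], "yaw":[0, 0], "jaw":[0.3, 0.3]}'|sed -n 2,4p
```

```text
eef_pos: [574.3, -160.2, -23.0]
tcp_rot: [3.141, 0.0, -2.557]
ft_force: [-0.5, -0.1, 0.6]
eef_pos: [574.3, -160.2, -23.6]
tcp_rot: [3.141, -0.0, -2.557]
ft_force: [0.3, 0.3, -0.3]
```

```bash
python3 steer.py '{"sx":[0, 0], "sy":[0, 0], "sz":[0.06, 0.06], "yaw":[0, 0], "jaw":[0.3, 0.3]}'|sed -n 2,4p; python3 steer.py '{"sx":[0, 0], "sy":[0, 0], "sz":[0.06, 0.06], "yaw":[0, 0], "jaw":[0.3, 0.3]}'|sed -n 2,4p
```

```text
eef_pos: [574.3, -160.2, -24.2]
tcp_rot: [3.141, -0.0, -2.557]
ft_force: [0.3, 0.4, 0.3]
eef_pos: [574.3, -160.2, -24.8]
tcp_rot: [3.141, 0.0, -2.557]
ft_force: [0.6, 0.4, -1.4]
```

```bash
python3 steer.py '{"sx":[0, 0], "sy":[0, 0], "sz":[0.05, 0.05], "yaw":[0, 0], "jaw":[0.3, 0.3]}'|sed -n 2,4p
```

```text
eef_pos: [574.3, -160.2, -25.3]
tcp_rot: [3.141, 0.0, -2.557]
ft_force: [-1.4, 1.0, 0.4]
```

Scaled: 0.5 mm is 0.05.

```bash
python3 steer.py '{"sx":[0, 0], "sy":[0, 0], "sz":[0.05, 0.05], "yaw":[0, 0], "jaw":[0.3, 0.3]}'|sed -n 2,4p;  python3 steer.py '{"sx":[0, 0], "sy":[0, 0], "sz":[0.05, 0.05], "yaw":[0, 0], "jaw":[0.3, 0.3]}'|sed -n 2,4p
```

```text
eef_pos: [574.4, -160.2, -25.3]
tcp_rot: [-3.142, 0.0, -2.557]
ft_force: [-0.6, 1.5, 3.8]
eef_pos: [574.4, -160.2, -25.4]
tcp_rot: [-3.141, 0.0, -2.557]
ft_force: [-2.9, 0.4, 10.8]
```

Contact came at the expected height. I release and rise.

Scaled: -0.4 mm is -0.04.

```bash
python3 steer.py '{"sx":[0, 0, 0, 0, 0], "sy":[0, 0, 0, 0, 0], "sz":[-0.04, -0.04, -0.04, -0.04, -0.04], "yaw":[0, 0, 0, 0, 0], "jaw":[0.36, 0.42, 0.5, 0.55, 0.55]}'|tail -3; python3 steer.py '{"sx":[0, 0, 0, 0, 0], "sy":[0, 0, 0, 0, 0], "sz":[0, 0, -0.5, -1.2, -2.5], "yaw":[0, 0, 0, 0, 0], "jaw":[0.55, 0.55, 0.55, 0.55, 0.55]}'; python3 steer.py '{"sx":[0, 0, 0], "sy":[0, 0, 0], "sz":[-3, -6.5, -10], "yaw":[0, 0, 0], "jaw":[0.55, 0.55, 0.55]}'|head -2;  python3 steer.py '{"sx":[3, 6, 9, 12, 15], "sy":[0, 1.5, 5, 8.5, 12], "sz":[0, 0, 0, 0, 0], "yaw":[0, 0, 0, 0, 0], "jaw":[0.55, 0.55, 0.55, 0.55, 0.55]}'|head -3; python3 -c "
from h import *
p,d=env.read_camera('top');q,_=env.read_camera('side');C=cloud('top',d)
m=gold(p);k,l,s,c=cv2.connectedComponentsWithStats(m)
for i in range(1,k):
    if s[i,4]>60: print(c[i].round(1),s[i,4],np.median(C[l==i],0).round(1),np.percentile(C[l==i][:,2],[10,90]).round(1))
go(0,0,0,0)
cv2.imwrite('pics/end.png',np.hstack([cv2.resize(p[100:320,190:450],(520,440)),cv2.resize(q[110:230,200:320],(280,280))[:] .__class__(0) if 0 else cv2.copyMakeBorder(cv2.resize(q[110:230,200:320],(280,280)),0,160,0,0,0)])[:,:,::-1])"
```

```text
ft_force: [-0.1, -0.0, 0.2]
opening: 0.534
grip_force: 0.0
t: 24.48
eef_pos: [573.8, -160.1, -0.9]
tcp_rot: [3.14, -0.001, -2.557]
ft_force: [0.5, -0.2, -0.7]
opening: 0.549
grip_force: 0.0
t: 24.73
eef_pos: [573.9, -160.1, 101.0]
t: 25.15
eef_pos: [394.0, -146.0, 99.7]
tcp_rot: [-3.141, 0.0, -2.558]
[397.3 172. ] 519 [ 600.4 -140.2   36.2] [27.9 41.3]
[ 17.1 242.8] 64 [424.2 855.8  28.8] [25.  34.2]
[249.4 277.9] 482 [330.7 245.1  43.1] [36.5 48. ]
d [246.  334.9 101.3] turn -2.558 | at [ 390.2 -144.1   99.6] yaw -146.6 t 25.25 F [-0.1 -0.5  0.1] j [-0.51  0.32  2.14  0.    0.69 -2.67]
```

View pics/end.png

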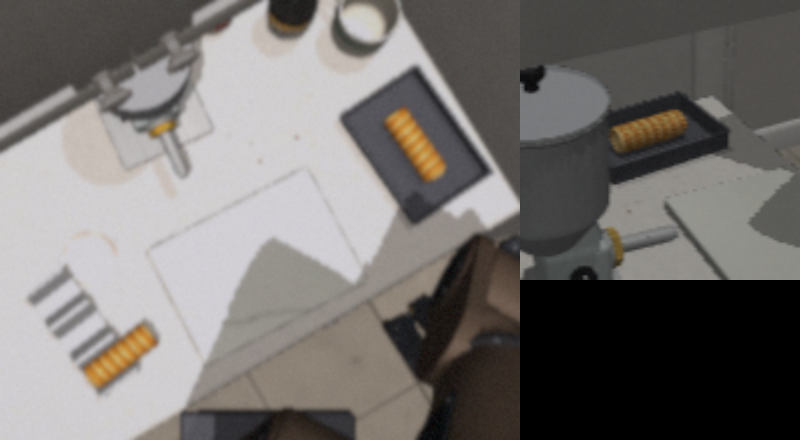

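The end picture shows the tried roll lying centred in the tin at (415,145). The other roll is untouched in the rack, and the arm is clear.

```bash
python3 -c "
from cell import env
print(env.job_done())"
```

```text
the job is handed in; nothing more can be done
None
```

I tried the roll nearest the filler on the nozzle; it stopped short about 20 mm on, so I laid it in the dark tin, left the other roll where it was, and handed the job in at about 25 s.

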